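Start the bench timer against the stop

TASK

Stand the loose bench timer upright on the worktop with its flat back squarely against the front of the steel bench stop, not overhanging either end of it. Then, with the stop taking the push, press the push bar on the timer's front fully in, hold it in for about two seconds and let it spring out again, leaving the timer there. Do not disturb the roll of tape and the two ring cutters.

Things in the scene. Friction and masses are not known exactly. Their poses are not given: they have to be found in the camera images.
- timer: Loose white wedge-shaped bench timer, 0.18 kg, 100 mm long (its x), 56 mm wide (y) with flat upright sides; top slopes from 36 mm high (front) to 54 mm (back), with a dark display and six keys that do nothing. Origin: centre of underside, z up. +x points to the flat back (50 mm away), -x to the front, whose grey push bar stands 10 mm proud. Starts upright, up to 1 rad off world x.
- timer_back (a point): Point on the flat back of the timer, 50 mm behind its origin, 19 mm above the worktop; axes as the timer's.
- button_face (a point): Centre of the outer face of the grey push bar on the timer's front: 60 mm in front of the timer's origin, 20 mm above the worktop when out; moves with the bar. Bar 32 mm wide, 20 mm high (10 to 30 mm above the worktop), pushed along the timer's +x.
- timer_button (a joint): Travel of the push bar, m: 0 out, 0.005 fully in. Spring-loaded: starts to move at about 2 N, fully in at about 3.3 N, springs out when released. An unbraced timer slides on the worktop at 1 to 2 N.
- stop: Fixed bench stop: bare steel angle screwed to the worktop, 120 mm wide (its y), plate 38 mm high and 6 mm thick, foot flange 5 mm high running 47 mm back. Origin: foot of the middle of its flat front face; +x points back, away from the robot (at most 0.35 rad off world x); the timer goes on the -x side, where the worktop is clear.
- stop_face (a point): Centre of the flat front face of the stop, 19 mm above the worktop; axes as the stop's.
- masking_tape: Loose roll of masking tape lying flat, 82 mm across, 24 mm high; origin at the centre of its underside. Bystander.
- ring_cutter_0: Loose larger steel ring cutter, 71 mm across, 36 mm high; origin at the centre of its underside. Bystander.
- ring_cutter_1: Loose smaller steel ring cutter, 55 mm across, 31 mm high; origin at the centre of its underside. Bystander.

How it is judged:
By the outcome, as a careful person would: the job done as asked, in the order asked, and still so for the second after the job is handed in, with the robot touching nothing.
It also fails if it takes over 53 s, if anything falls off the work surface, if the arm or the gripper's body presses on something with over 40 N, if the wrist force passes 120 N, or if a joint passes its speed limit or range.

ROBOT

A 6-joint arm with a two-finger parallel gripper is mounted at the origin on a cart in front of the work surface, level with it; the furniture and walls round the work are solid. World frame = base frame: x ahead of the robot, y to its left, z up, the work surface at z = 0. Lengths are in mm, angles in rad, forces in N, time in s.
With the tool pointing down it reaches from about 350 to 975 mm from the base axis. Payload 4.9 kg.
Tool frame: the origin (TCP) lies midway between the tips of the shut fingers; the grasp point (between the pads) lies env.tcp_to_grasp behind it (env.tcp_to_grasp is the distance from the TCP to the grasp point, in mm); z points along the fingers, y is the direction in which the jaws open and shut (so a half turn about z gives the same grasp; the last joint's range is limited). The gripper opens to 85 mm and grips with 20 to 120 N. Pads are 22 mm wide; open, the fingers measure 114 mm over their backs; the gripper's body (76 mm by 85 mm) begins 54 mm behind the grasp point. The pads swing forward as they close: fully open they stand 13 mm farther back than shut.
Start: joints at [1.001, 0.053, 1.613, -0, 1.476, -0.119], TCP at [272.291, 562.547, 231.304] pointing down, gripper open.
Joint ranges: [-3.01, 3.01], [-1.01, 2.22], [0.06, 2.58], [-1.02, 4.17], [0.09, 2.62], [-3.14, 3.14]. Speed limits (rad/s): [2.57, 2.57, 3.14, 3.14, 3.14, 3.14].

INTERFACE

Orientations are given as a unit quaternion [w, x, y, z].
In Python, from bench import env gives the robot as it stands.
- The arm moves only by the shell command python3 -m creep 'ROWS'. ROWS is a JSON object of lists of equal length, an entry for each row: "travel": the shift along the tool's x, y, z in m, a list of three; "rot": the turn, a rotation vector about the tool's x, y, z in rad, a list of three; "claw": the closure, from 0 (fully open) to 1 (shut). In form: {"travel": [[tx, ty, tz], ...], "rot": [[ax, ay, az], ...], "claw": [claw, ...]}. A call has 1 to 12 rows; each row is the pose to reach, as a shift and turn from the pose measured when the call began, along the tool's axes at that moment; what a row does not reach only later rows make up. A row lasts 1/8 s, in which the tool goes at most 62.5 mm and 10.7 degrees, less where a joint would pass 70% of its speed; a pose out of reach is approached as far as the arm can. A call with a gripper value outside its range is refused whole. The fingers move at their own pace and stop on an object; the grip force is fixed at half the most. Time passes only in rows, so rows that repeat a pose let the fingers close. It gives the time, the measured TCP pose, the force and the opening at its end, in the units of the state.
- env.observe(): the state, without advancing time (a new reading comes with each control period).
- env.get_image(name): name is "side" or "top"; returns a dict with "frame" (384x512x3 uint8, red, green, blue), "z_map" (384x512 float32, mm along the optical axis (not along the pixel's ray), 0 where there is no reading), "vfov" (degrees; the focal length in pixels is half the picture's height over the tangent of half this angle, whatever the lens; pixels are square), "cx", "cy" (the principal point, pixels), "rvec" (rotation vector, rad) and "tvec" (3), from world to camera coordinates, as OpenCV has them. Camera axes: x right, y down, z forward; pixel columns grow to the right and rows downward; lengths in mm; the calibration is good to about 2 mm. A picture is of the moment at which its call begins.
- env.sign_off(): hands the job in, once; it reports no verdict.
The state is a dict: "time": time; "q": joint angles; "dq": joint speeds; "tau": joint torques, N m; "tool_pos": TCP position; "orientation": TCP orientation; "ft_force": force on the tool from outside, world axes, zero at the start; "ft_torque": the same for the moment, N m; "width": opening from 0.0 (shut) to 1.0 (fully open).
Only numpy, scipy, OpenCV 4.12 (cv2) and the standard library are available. Lean on these libraries where they do the work, as an engineer would, in place of code of your own. Each camera call takes 0.05 s, during which the arm holds its last target.

## Working session

There is one attempt and no reset: what is moved stays moved. The work goes in short steps, Python scripts to look and compute and a shell command to move; the robot and the scene stay as the last step left them, time stands still between calls to the robot, and variables do not carry over. Pictures are saved under pics/ and viewed, and the job is handed in when it is done.

```bash
mkdir -p pics; ls; cat > h.py <<'E'
import numpy as np, cv2
from bench import env
def shot(n,save):
    d=env.get_image(n); np.savez('pics/'+save+'.npz',**d)
    cv2.imwrite('pics/'+save+'.png',cv2.cvtColor(d['frame'],cv2.COLOR_RGB2BGR)); return d
def load(s): return dict(np.load('pics/'+s+'.npz'))
def pts(d):
    f=192/np.tan(np.radians(float(d['vfov']))/2)
    v,u=np.mgrid[0:384,0:512]; z=d['z_map']
    P=np.stack([(u-d['cx'])/f*z,(v-d['cy'])/f*z,z],-1)
    R,_=cv2.Rodrigues(np.array(d['rvec'],float)); return (P-np.array(d['tvec']).ravel())@R
E
python3 - <<'E'
from h import *
s=env.observe();print(s,env.tcp_to_grasp)
for n in('top','side'):
    d=shot(n,n+'0'); print({k:d[k] for k in('vfov','cx','cy','rvec','tvec')})
E
```

```text
pics
{'time': 0.0, 'q': array([ 1.00103337e+00,  5.33658029e-02,  1.61432667e+00, -3.85621955e-05,
        1.47598511e+00, -1.18988771e-01]), 'dq': array([ 0.00057284,  0.00039115,  0.00096217,  0.00058454,  0.00095588,
       -0.0016239 ]), 'tau': array([ 1.59023639e-03, -3.93676829e+01, -3.70176816e+01,  2.93708149e-05,
        6.96788571e-03,  3.21699233e-06]), 'tool_pos': array([271.94749097, 562.02940446, 230.0379559 ]), 'orientation': array([-3.33880548e-04,  2.23481761e-01,  9.74707554e-01, -9.87738900e-04]), 'ft_force': array([0.63347748, 0.74537542, 0.10411931]), 'ft_torque': array([ 0.04112749,  0.04417595, -0.00221118]), 'width': 1.0029043363805292} 18.700000000000003
{'vfov': 44.714043869808066, 'cx': 258.68660245690876, 'cy': 189.3446437166111, 'rvec': array([ 2.17698982, -2.14906958,  0.15837604]), 'tvec': array([ -23.69333225,  564.97984005, 1204.88345258])}
{'vfov': 52.50703708259674, 'cx': 262.3674926497615, 'cy': 191.36971067659007, 'rvec': array([ 2.16717619, -0.57075847,  0.31017076]), 'tvec': array([-496.02846328,  226.85008069,  917.91488399])}
```

View pics/top0.png

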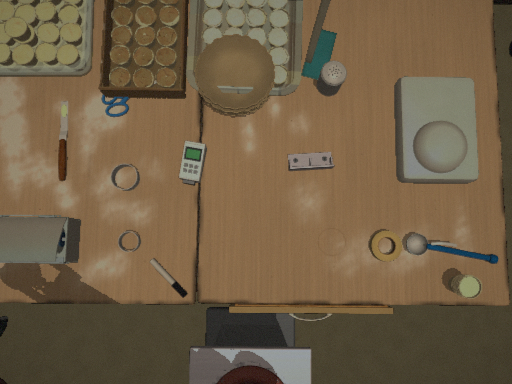

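View pics/side0.png

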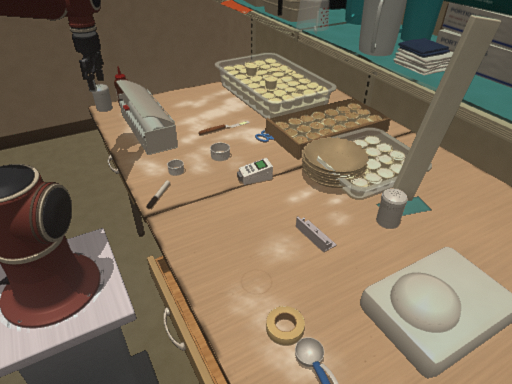

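```bash
python3 - <<'E'
from h import *
d=load('top0'); P=pts(d)
for (u,v) in[(193,162),(310,161),(300,180),(126,178),(129,241),(385,245),(333,75),(235,75),(230,150)]: print(u,v,P[v,u].round(1))
im=cv2.imread('pics/top0.png')
a=cv2.resize(im[130:195,165:225],None,fx=8,fy=8,interpolation=cv2.INTER_CUBIC)
b=cv2.resize(im[130:195,280:340],None,fx=6,fy=6,interpolation=cv2.INTER_CUBIC)
b=cv2.copyMakeBorder(b,0,a.shape[0]-b.shape[0],0,0,cv2.BORDER_CONSTANT)
cv2.imwrite('pics/c0.png',cv2.resize(np.hstack([a,b])[:,:],None,fx=.95,fy=.95))
def box(sel,n):
    q=P[sel][:,:2].astype(np.float32); r=cv2.minAreaRect(q); print(n,len(q),r,cv2.boxPoints(r).round(1).tolist())
V,U=np.mgrid[0:384,0:512]
reg=lambda u0,u1,v0,v1:(U>u0)&(U<u1)&(V>v0)&(V<v1)
Z=P[...,2]
box(reg(170,215,130,195)&(Z>30)&(Z<60),'timer'); box(reg(280,340,145,180)&(Z>25),'stopplate'); box(reg(280,340,145,180)&(Z>2.8),'stopall')
box(reg(170,215,130,195)&(Z>8),'timer+bar')
d2=load('side0');P2=pts(d2);Z2=P2[...,2];
P=P2
box(reg(225,285,145,195)&(Z2>30)&(Z2<60),'timer side');box(reg(285,345,210,260)&(Z2>28),'stop side')
E
```

```text
193 162 [634.6 158.8  46.6]
310 161 [ 647.3 -155.6   19. ]
300 180 [ 598.1 -130.7   -3.8]
126 178 [596.3 346.3  -1.1]
129 241 [425.2 330.   -1.3]
385 245 [ 422.7 -361.4   -0.9]
333 75 [ 860.1 -205.6  102.2]
235 75 [873.9  51.6  54.1]
230 150 [679.7  63.9  -5.6]
timer 845 ((634.0380249023438, 163.79623413085938), (56.76508331298828, 110.5309829711914), 80.50578308105469) [[574.7999877929688, 144.89999389648438], [683.9000244140625, 126.69999694824219], [693.2000122070312, 182.6999969482422], [584.2000122070312, 200.89999389648438]]
stopplate 133 ((554.521484375, -77.66397094726562), (89.91107940673828, 327.4365539550781), 45.745487213134766) [[405.8999938964844, 4.400000095367432], [640.4000244140625, -224.10000610351562], [703.2000122070312, -159.6999969482422], [468.6000061035156, 68.80000305175781]]
stopall 712 ((579.8203125, -82.55787658691406), (151.08558654785156, 358.3607177734375), 40.58036804199219) [[405.8999938964844, 4.400000095367432], [639.0, -267.79998779296875], [753.7999877929688, -169.5], [520.5999755859375, 102.69999694824219]]
timer+bar 935 ((536.9547119140625, 116.61687469482422), (331.0521240234375, 97.47846221923828), 24.165409088134766) [[366.0, 93.30000305175781], [405.8999938964844, 4.400000095367432], [707.9000244140625, 139.89999389648438], [668.0, 228.8000030517578]]
timer side 449 ((646.0077514648438, 228.23214721679688), (199.3264617919922, 108.96234893798828), 79.4942855834961) [[574.2999877929688, 140.1999969482422], [681.4000244140625, 120.30000305175781], [717.7000122070312, 316.29998779296875], [610.5999755859375, 336.20001220703125]]
stop side 157 ((404.01611328125, -452.084716796875), (824.4244995117188, 83.12066650390625), 52.309818267822266) [[119.0999984741211, -752.9000244140625], [184.89999389648438, -803.7000122070312], [688.9000244140625, -151.3000030517578], [623.2000122070312, -100.5]]
```

View pics/c0.png

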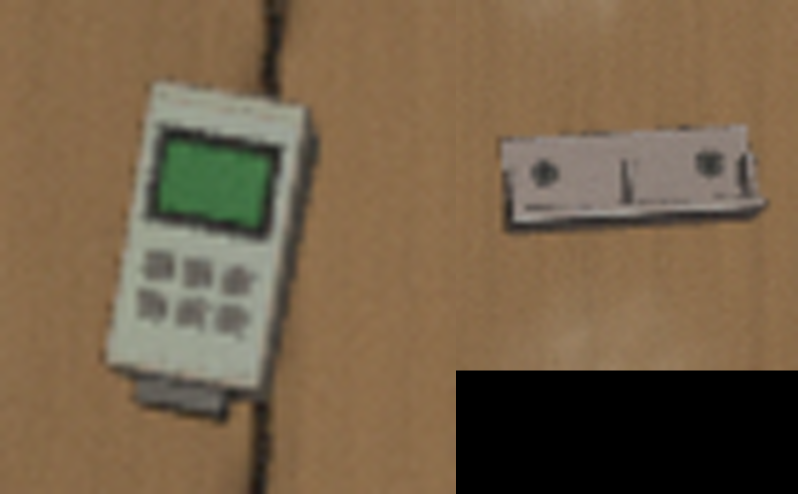

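```bash
cat >> h.py <<'E'
def ray(d,uv,z):
    f=192/np.tan(np.radians(float(d['vfov']))/2)
    R,_=cv2.Rodrigues(np.array(d['rvec'],float)); C=-R.T@np.array(d['tvec']).ravel()
    r=R.T@np.array([(uv[0]-d['cx'])/f,(uv[1]-d['cy'])/f,1]); return C+r*(z-C[2])/r[2]
E
python3 - <<'E'
from h import *
d=load('top0')
t=lambda x,y:((x+.5)/7.6-.5+165,(y+.5)/7.6-.5+130)
s=lambda x,y:((x-456+.5)/5.7-.5+280,(y+.5)/5.7-.5+130)
c=[ray(d,t(153,83),54),ray(d,t(310,108),54),ray(d,t(263,388),36),ray(d,t(107,362),36)]
for q in c: print(q.round(1))
b=(c[0]+c[1])/2; f=(c[2]+c[3])/2; print('ctr',((b+f)/2).round(1),'len',np.linalg.norm((b-f)[:2]),'yaw',np.arctan2(*(b-f)[[1,0]]))
e=c[0]-c[1]; print('yaw w',np.arctan2(-e[0],e[1]),np.linalg.norm(e))
for n,a,z in [('front top',((514,220),(765,209)),38),('front foot',((512,231),(765,216)),0),('back foot',((501,141),(745,127)),5)]:
    p=[ray(d,s(*x),z) for x in a]; e=p[0]-p[1]; print(n,p[0].round(1),p[1].round(1),np.linalg.norm(e),np.arctan2(-e[0],e[1]),((p[0]+p[1])/2).round(1))
d2=load('side0')
im=cv2.imread('pics/side0.png')
a=cv2.resize(im[145:195,225:285],None,fx=6,fy=6,interpolation=cv2.INTER_CUBIC)
b=cv2.resize(im[205:255,285:345],None,fx=6,fy=6,interpolation=cv2.INTER_CUBIC)
cv2.imwrite('pics/c1.png',np.hstack([a,b]))
# column heights
P=pts(d);V,U=np.mgrid[0:384,0:512]
for nm,(u0,u1,v0,v1) in dict(timer=(170,215,130,195),stop=(280,340,145,180)).items():
    m=(U>u0)&(U<u1)&(V>v0)&(V<v1)&(P[...,0]>550)&(P[...,0]<760)
    for zz in(3,12,28):
        q=P[m&(P[...,2]>zz)][:,:2].astype(np.float32);r=cv2.minAreaRect(q);print(nm,zz,len(q),np.round(r[0],1),np.round(r[1],1),r[2])
E
```

```text
[690.7 181.5  54. ]
[682.7 126.6  54. ]
[586.5 142.2  36. ]
[594.9 197.   36. ]
ctr [638.7 161.8  45. ] len 97.28843528275038 yaw -0.16047403241881722
yaw w -0.14529147207299672 55.44255998287855
front top [623.3 -98.8  38. ] [ 630.3 -217.1   38. ] 118.42253172602067 0.05928818182604857 [ 626.8 -158.    38. ]
front foot [ 624.6 -101.1    0. ] [ 633.8 -223.9    0. ] 123.13240104849018 0.07477936509284039 [ 629.2 -162.5    0. ]
back foot [667.8 -95.2   5. ] [ 676.6 -213.6    5. ] 118.76359394254352 0.07375473398200205 [ 672.2 -154.4    5. ]
timer 3 1073 [642.5 164.8] [174.8 119. ] 2.216386079788208
timer 12 918 [633.9 163.8] [ 56.8 110.8] 80.50578308105469
timer 28 866 [634.  163.8] [ 56.8 110.5] 80.50578308105469
stop 3 681 [ 646.2 -157.7] [ 92.7 161.3] 0.9695428013801575
stop 12 203 [ 640.9 -156.3] [ 29.7 119. ] 4.608155727386475
stop 28 116 [ 630.1 -157.4] [  8.1 116.5] 4.608155250549316
```

View pics/c1.png

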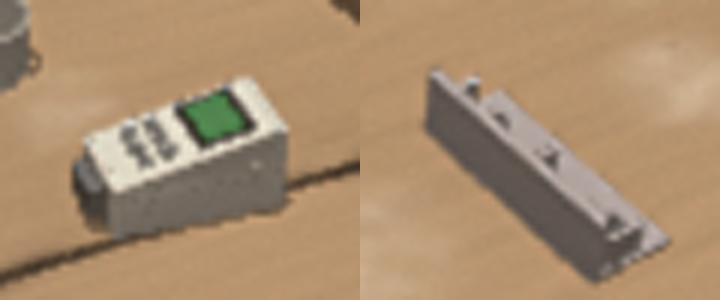

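```bash
python3 - <<'E'
from h import *
for n in('top0','side0'):
    P=pts(load(n)); X,Y,Z=P[...,0],P[...,1],P[...,2]
    m=(Z>25)&(Z<600)&(X>250)&(X<950)&(Y>-500)&(Y<700)
    g={}
    for x,y,z in P[m]: 
        k=(int(x//50*50),int(y//50*50)); g.setdefault(k,[]).append(z)
    print(n,sorted([(k,int(np.percentile(v,95))) for k,v in g.items() if len(v)>4 and np.percentile(v,95)>70]))
E
```

```text
top0 [((250, 450), 310), ((250, 500), 286), ((350, 450), 152), ((350, 500), 152), ((350, 550), 153), ((350, 600), 73), ((400, 450), 147), ((400, 500), 149), ((400, 550), 149), ((400, 600), 135), ((450, 450), 123), ((450, 500), 123), ((450, 550), 123), ((450, 600), 123), ((550, -500), 70), ((600, -500), 108), ((600, -450), 96), ((650, -500), 111), ((650, -450), 106), ((700, -500), 109), ((700, -450), 100), ((750, -500), 76), ((750, -450), 75), ((750, -400), 70), ((750, -50), 90), ((750, 0), 90), ((750, 50), 89), ((750, 100), 89), ((800, -500), 75), ((800, -450), 75), ((800, -400), 70), ((800, -250), 101), ((800, -200), 100), ((800, -50), 89), ((800, 100), 90), ((800, 150), 79), ((850, -500), 75), ((850, -450), 74), ((850, -250), 106), ((850, -200), 105), ((850, -50), 88), ((850, 100), 87), ((850, 150), 88), ((850, 400), 107), ((850, 450), 107), ((850, 500), 107), ((850, 550), 107), ((850, 600), 107), ((850, 650), 103), ((900, -200), 148), ((900, -150), 111), ((900, -50), 90), ((900, 0), 76), ((900, 50), 77), ((900, 100), 90), ((900, 400), 107), ((900, 450), 89), ((900, 500), 90), ((90
[... 616 characters left out ...]
750, -500), 74), ((750, -450), 74), ((750, -50), 89), ((750, 0), 88), ((750, 50), 88), ((750, 100), 88), ((800, -500), 74), ((800, -450), 74), ((800, -250), 100), ((800, -200), 99), ((800, -50), 89), ((800, 50), 71), ((800, 100), 88), ((850, -500), 73), ((850, -450), 73), ((850, -250), 105), ((850, -200), 105), ((850, -100), 88), ((850, -50), 77), ((850, 100), 89), ((850, 400), 105), ((850, 450), 105), ((850, 500), 106), ((850, 550), 105), ((850, 600), 105), ((850, 650), 105), ((900, -200), 149), ((900, -150), 99), ((900, -50), 88), ((900, 0), 75), ((900, 50), 77), ((900, 100), 90), ((900, 400), 105), ((900, 450), 89), ((900, 500), 90), ((900, 550), 124), ((900, 600), 125), ((900, 650), 88)]
```

```bash
cat >> h.py <<'E'
from scipy.spatial.transform import Rotation as Ro
def go(xyz,yaw):
    "rows needed so TCP at xyz, tool down, tool y along yaw+90deg (mod pi)"
    s=env.observe(); q=np.array(s['orientation']); R=Ro.from_quat(np.r_[q[1:],q[0]])
    best=None
    for k in(0,np.pi):
        a=yaw+k; y=np.array([-np.sin(a),np.cos(a),0]); z=np.array([0,0,-1.]); T=Ro.from_matrix(np.c_[np.cross(y,z),y,z])
        rv=(R.inv()*T).as_rotvec()
        if best is None or np.linalg.norm(rv)<np.linalg.norm(best): best=rv
    y=R.as_matrix()[:,1]
    print('t',round(s['time'],2),'pos',np.round(s['tool_pos'],1),'yaw',round(np.arctan2(y[1],y[0])-np.pi/2,4),'F',np.round(s['ft_force'],1),'w',round(s['width'],3),'travel m',(R.inv().apply(np.array(xyz)-s['tool_pos'])/1000).round(4),'rot',best.round(4))
E
python3 -c "
from h import *
go([637.5,162,150],-.155)"
```

```text
t 0.1 pos [272.  562.1 230.2] yaw -0.4508 F [ 1.  -0.1 -0.2] w 1.0 travel m [-0.5033 -0.2007  0.0805] rot [-0.0018 -0.0005 -0.2958]
```

```bash
python3 -m creep '{"travel":[[-0.05,-0.02,0],[-0.1,-0.04,0],[-0.15,-0.06,0],[-0.2,-0.08,0],[-0.25,-0.10,0],[-0.3,-0.12,0],[-0.35,-0.14,0.02],[-0.4,-0.16,0.04],[-0.45,-0.18,0.06],[-0.503,-0.2007,0.08],[-0.5033,-0.2007,0.0805],[-0.5033,-0.2007,0.0805]],"rot":[[0,0,-0.03],[0,0,-0.06],[0,0,-0.09],[0,0,-0.12],[0,0,-0.15],[0,0,-0.18],[0,0,-0.21],[0,0,-0.24],[0,0,-0.27],[0,0,-0.2958],[0,0,-0.2958],[0,0,-0.2958]],"claw":[0,0,0,0,0,0,0,0,0,0,0,0]}'
python3 -c "
from h import *
go([637.5,162,10],-.155)
d=shot('side','side1');im=d['frame'][100:220,180:340,::-1];cv2.imwrite('pics/c2.png',cv2.resize(im,None,fx=5,fy=5))"
```

```text
time: 1.6
tool_pos: [637.1, 162.0, 149.3]
orientation: [-0.001, 0.078, 0.997, -0.001]
ft_force: [1.1, 0.5, 0.8]
width: 1.005
t 1.6 pos [637.1 162.  149.3] yaw -0.1556 F [1.1 0.5 0.8] w 1.005 travel m [-0.0007  0.0003  0.1393] rot [-0.0017 -0.0022 -0.0006]
```

View pics/c2.png

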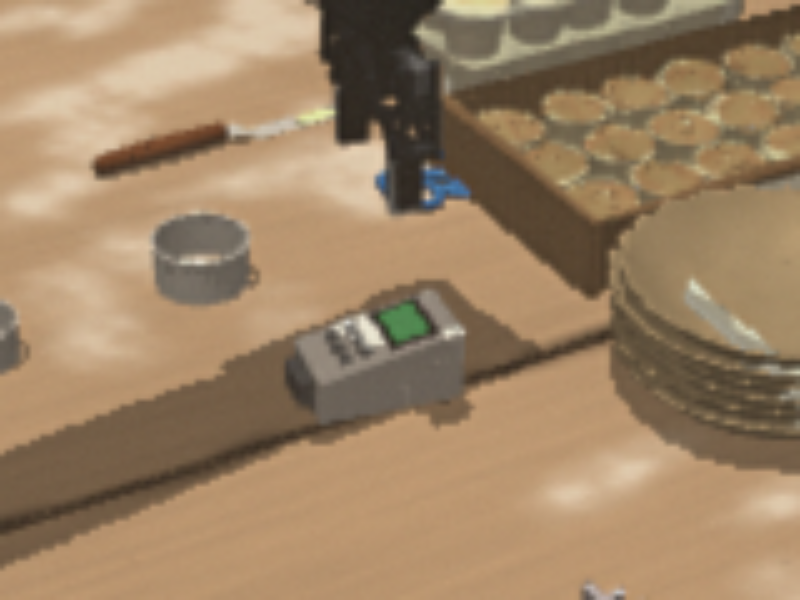

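```bash
python3 -m creep '{"travel":[[0,0,0.04],[-0.0007,0.0003,0.08],[-0.0007,0.0003,0.105],[-0.0007,0.0003,0.125],[-0.0007,0.0003,0.139],[-0.0007,0.0003,0.139]],"rot":[[0,0,0],[-0.0017,-0.0022,0],[-0.0017,-0.0022,0],[-0.0017,-0.0022,0],[-0.0017,-0.0022,0],[-0.0017,-0.0022,0]],"claw":[0,0,0,0,0,0]}'
python3 -c "
from h import *
go([637.5,162,10],-.155)
d=shot('side','side2');im=d['frame'][100:220,180:340,::-1];cv2.imwrite('pics/c3.png',cv2.resize(im,None,fx=5,fy=5))"
```

```text
time: 2.4
tool_pos: [637.0, 163.0, 10.3]
orientation: [-0.0, 0.077, 0.997, -0.0]
ft_force: [0.3, -0.4, 0.7]
width: 1.0
t 2.4 pos [637.  163.   10.3] yaw -0.1539 F [ 0.3 -0.4  0.7] w 1.0 travel m [-0.0006 -0.0009  0.0003] rot [-0.0001 -0.0002  0.0011]
```

View pics/c3.png

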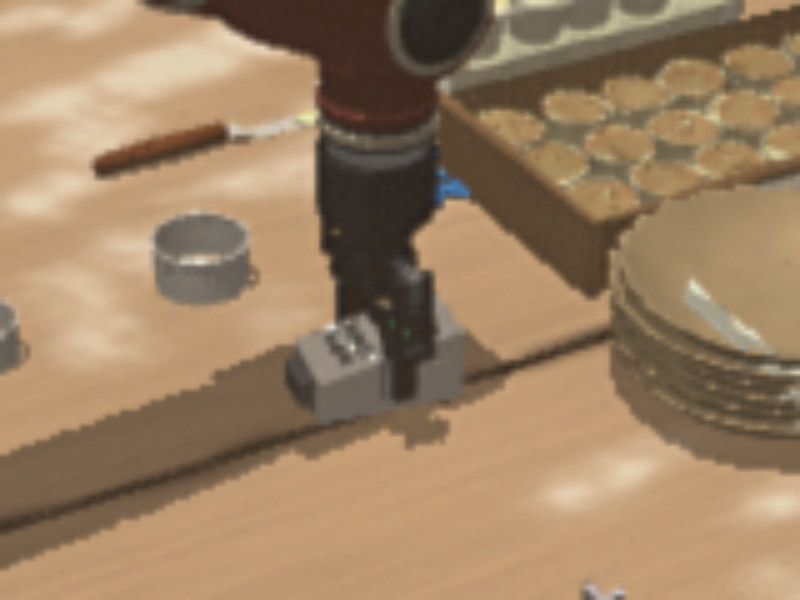

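```bash
python3 -m creep '{"travel":[[0,0,0],[0,0,0],[0,0,0],[0,0,0],[0,0,0],[0,0,0]],"rot":[[0,0,0],[0,0,0],[0,0,0],[0,0,0],[0,0,0],[0,0,0]],"claw":[0.2,0.4,1,1,1,1]}'
python3 -m creep '{"travel":[[0,0,-0.02],[0,0,-0.04],[0,0,-0.06],[0,0,-0.07],[0,0,-0.07]],"rot":[[0,0,0],[0,0,0],[0,0,0],[0,0,0],[0,0,0]],"claw":[1,1,1,1,1]}'
python3 -c "
from h import *
go([580,-160,80],.075)
d=shot('side','side3');im=d['frame'][100:220,180:340,::-1];cv2.imwrite('pics/c4.png',cv2.resize(im,None,fx=5,fy=5))"
```

```text
time: 3.2
tool_pos: [639.2, 163.0, 13.1]
orientation: [0.002, 0.077, 0.997, 0.0]
ft_force: [-0.2, -0.5, 5.9]
width: 0.646
time: 3.82
tool_pos: [639.6, 163.1, 84.6]
orientation: [0.003, 0.077, 0.997, 0.001]
ft_force: [0.4, 0.4, -3.1]
width: 0.645
t 3.83 pos [639.6 163.1  84.6] yaw -0.1542 F [ 0.4  0.4 -3.1] w 0.645 travel m [ 0.0093 -0.3285  0.004 ] rot [ 0.0011  0.0067 -0.2292]
```

View pics/c4.png

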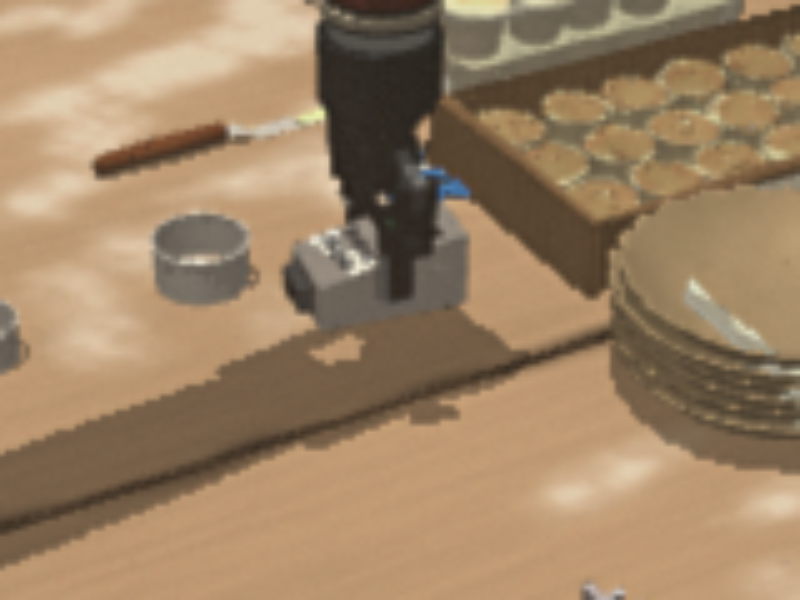

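```bash
python3 -c "
from h import *
go([566,-160,85],.075)"
```

```text
t 3.88 pos [638.9 163.   83.4] yaw -0.1542 F [ 0.2 -1.1 -2.1] w 0.649 travel m [ 0.0224 -0.3304 -0.0022] rot [ 0.0007  0.0047 -0.2292]
```

```bash
python3 -m creep '{"travel":[[0.005,-0.02,-0.0022],[0.012,-0.06,-0.0022],[0.018,-0.11,-0.0022],[0.0224,-0.16,-0.0022],[0.0224,-0.21,-0.0022],[0.0224,-0.25,-0.0022],[0.0224,-0.285,-0.0022],[0.0224,-0.31,-0.0022],[0.0224,-0.325,-0.0022],[0.0224,-0.3304,-0.0022],[0.0224,-0.3304,-0.0022]],"rot":[[0,0,-0.02],[0,0,-0.04],[0,0,-0.07],[0,0,-0.1],[0,0,-0.13],[0,0,-0.16],[0,0,-0.19],[0,0,-0.21],[0,0,-0.229],[0,0.004,-0.229],[0,0.004,-0.229]],"claw":[1,1,1,1,1,1,1,1,1,1,1]}'
python3 -c "
from h import *
go([566,-160,85],.075)
for n in('top','side'): shot(n,n+'4')
im=cv2.imread('pics/side4.png')[170:290,220:380];cv2.imwrite('pics/c5.png',cv2.resize(im,None,fx=5,fy=5,interpolation=2))
im=cv2.imread('pics/top4.png')[120:240,240:400];cv2.imwrite('pics/c6.png',cv2.resize(im,None,fx=5,fy=5,interpolation=2))"
```

```text
time: 5.25
tool_pos: [565.6, -159.8, 84.3]
orientation: [-0.0, -0.037, 0.999, 0.001]
ft_force: [-0.4, 0.9, -2.7]
width: 0.644
t 5.25 pos [ 565.6 -159.8   84.3] yaw 0.0742 F [-0.4  0.9 -2.7] w 0.644 travel m [-0.0004 -0.0003 -0.0007] rot [ 0.0015 -0.0003 -0.0008]
```

View pics/c5.png

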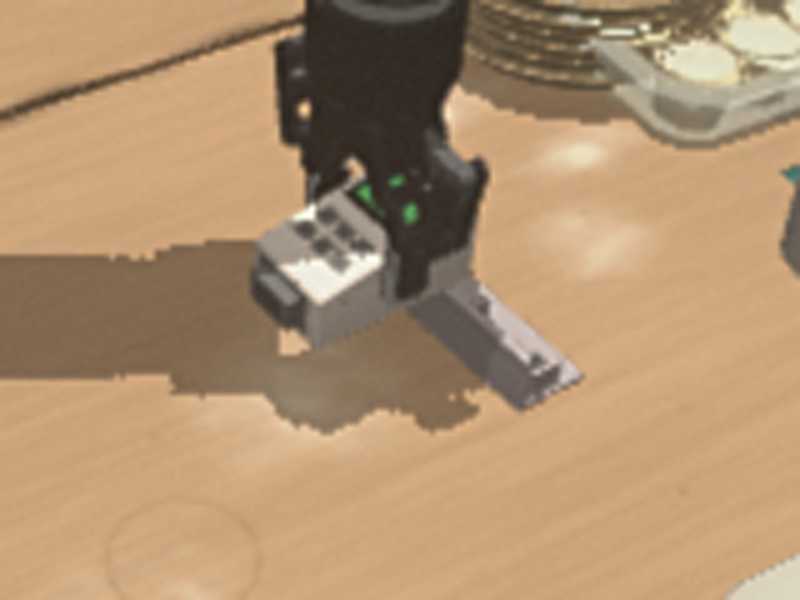

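View pics/c6.png

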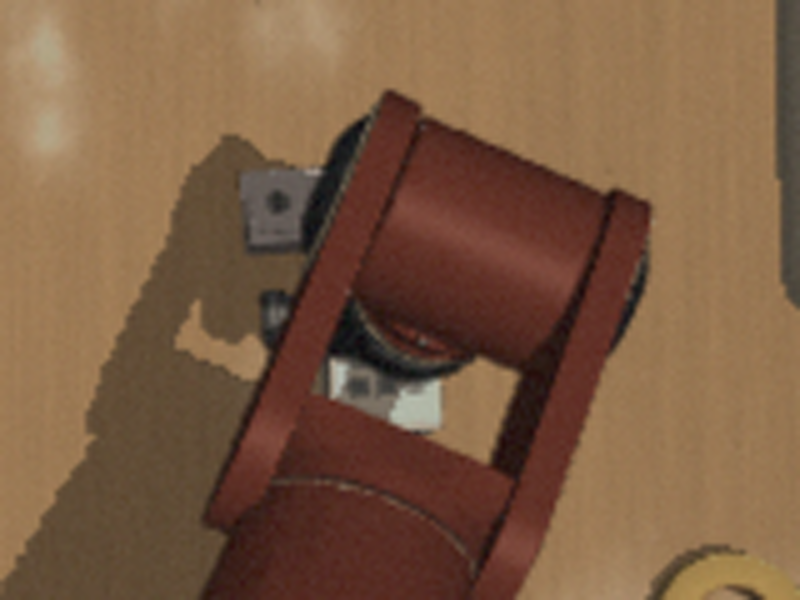

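```bash
python3 -c "
from h import *
d=load('side4');t=load('top4')
for z in(105,107,109):
  for a in((258,243),(318,303)): print('side',z,ray(d,(220+(a[0]+.5)/5-.5,170+(a[1]+.5)/5-.5),z).round(1))
  for a in((440,430),): print('top',z,ray(t,(240+(a[0]+.5)/5-.5,120+(a[1]+.5)/5-.5),z).round(1))
P=pts(d);print(P[170+63,220+56],P[170+48,220+56])
"
```

```text
side 105 [ 516.6 -137.7  105. ]
side 105 [ 519.4 -189.   105. ]
top 105 [ 517.7 -188.5  105. ]
side 107 [ 515.4 -139.6  107. ]
side 107 [ 518.2 -190.8  107. ]
top 107 [ 517.5 -188.2  107. ]
side 109 [ 514.1 -141.5  109. ]
side 109 [ 516.9 -192.5  109. ]
top 109 [ 517.3 -187.8  109. ]
[ 505.9124351  -178.77194312   93.39978432] [ 524.52712992 -147.3162154   109.73874004]
```

```bash
python3 -m creep '{"travel":[[0,0,0.02],[0,0,0.04],[0,0,0.055],[0,0,0.065],[0,0,0.068],[0,0,0.068]],"rot":[[0.0015,0,0],[0.0015,0,0],[0.0015,0,0],[0.0015,0,0],[0.0015,0,0],[0.0015,0,0]],"claw":[1,1,1,1,1,1]}'
python3 -m creep '{"travel":[[0,0,0.001],[0,0,0.002],[0,0,0.002]],"rot":[[0,0,0],[0,0,0],[0,0,0]],"claw":[1,1,1]}'
```

```text
time: 6.1
tool_pos: [566.1, -159.4, 16.8]
orientation: [0.0, -0.038, 0.999, -0.0]
ft_force: [-0.7, -0.4, -2.7]
width: 0.651
time: 6.48
tool_pos: [566.3, -159.4, 15.0]
orientation: [0.0, -0.038, 0.999, -0.0]
ft_force: [0.2, 0.7, -3.5]
width: 0.648
```

```bash
python3 -m creep '{"travel":[[0,0,0.001],[0,0,0.002],[0,0,0.002]],"rot":[[0,0,0],[0,0,0],[0,0,0]],"claw":[1,1,1]}'
python3 -c "
from h import *
go([572,-161,13],.075)
shot('side','side5')
im=cv2.imread('pics/side5.png')[190:270,260:360];cv2.imwrite('pics/c7.png',cv2.resize(im,None,fx=7,fy=7,interpolation=2))"
```

```text
time: 6.85
tool_pos: [566.2, -159.4, 12.9]
orientation: [0.0, -0.038, 0.999, -0.0]
ft_force: [-0.5, -0.1, -1.8]
width: 0.644
t 6.85 pos [ 566.2 -159.4   12.9] yaw 0.0751 F [-0.5 -0.1 -1.8] w 0.644 travel m [-0.0057 -0.002  -0.    ] rot [-0.0006  0.0008  0.0001]
```

View pics/c7.png

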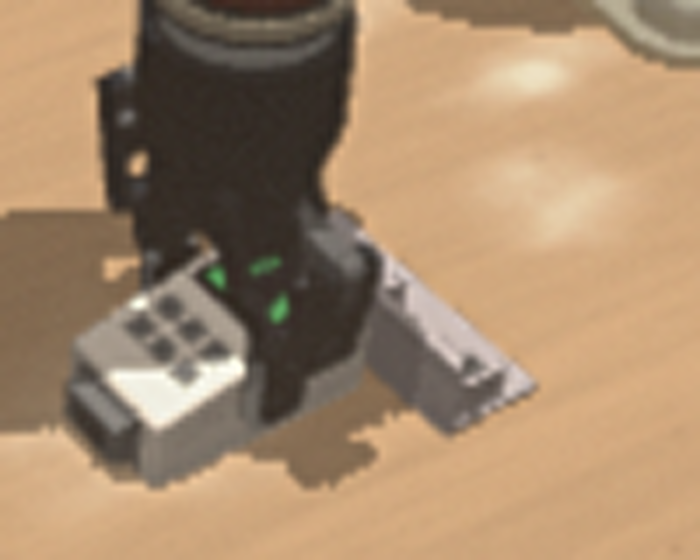

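```bash
python3 -m creep '{"travel":[[-0.003,-0.001,0],[-0.006,-0.002,0],[-0.007,-0.002,0],[-0.007,-0.002,0]],"rot":[[0,0,0],[0,0,0],[0,0,0],[0,0,0]],"claw":[1,1,1,1]}'
python3 -m creep '{"travel":[[-0.001,0,0],[-0.002,0,0],[-0.002,0,0]],"rot":[[0,0,0],[0,0,0],[0,0,0]],"claw":[1,1,1]}'
```

```text
time: 7.4
tool_pos: [573.4, -160.9, 12.9]
orientation: [0.0, -0.038, 0.999, -0.0]
ft_force: [0.1, 0.6, -1.8]
width: 0.649
time: 7.78
tool_pos: [575.5, -160.7, 12.9]
orientation: [0.0, -0.038, 0.999, -0.0]
ft_force: [-0.1, 0.5, -1.9]
width: 0.644
```

```bash
python3 -m creep '{"travel":[[-0.001,0,0],[-0.002,0,0],[-0.002,0,0]],"rot":[[0,0,0],[0,0,0],[0,0,0]],"claw":[1,1,1]}'
python3 -m creep '{"travel":[[-0.001,0,0],[-0.001,0,0]],"rot":[[0,0,0],[0,0,0]],"claw":[1,1]}'
```

```text
time: 8.15
tool_pos: [575.9, -160.7, 12.9]
orientation: [-0.002, -0.038, 0.999, -0.0]
ft_force: [-8.4, -0.8, 3.3]
width: 0.646
time: 8.4
tool_pos: [575.8, -160.8, 13.0]
orientation: [-0.003, -0.038, 0.999, -0.0]
ft_force: [-5.7, -0.0, 1.7]
width: 0.647
```

```bash
python3 -m creep '{"travel":[[0,0,0],[0,0,0],[0,0,0],[0,0,0],[0,0,0]],"rot":[[0,0,0],[0,0,0],[0,0,0],[0,0,0],[0,0,0]],"claw":[0.25,0,0,0,0]}'
python3 -m creep '{"travel":[[0,0,-0.02],[0,0,-0.05],[0,0,-0.09],[0.03,0,-0.1],[0.08,0,-0.1],[0.13,0,-0.1],[0.16,0,-0.1],[0.16,0,-0.1]],"rot":[[0,0,0],[0,0,0],[0,0,0],[0,0,0],[0,0,0],[0,0,0],[0,0,0],[0,0,0]],"claw":[0,0,0,0,1,1,1,1]}'
python3 -c "
from h import *
for n in('top','side'): shot(n,n+'6')
go([490,-165,16],.075)
im=cv2.imread('pics/side6.png')[170:290,220:380];cv2.imwrite('pics/c8.png',cv2.resize(im,None,fx=5,fy=5,interpolation=2))
im=cv2.imread('pics/top6.png')[120:240,240:400];cv2.imwrite('pics/c9.png',cv2.resize(im,None,fx=5,fy=5,interpolation=2))"
```

```text
time: 9.02
tool_pos: [575.9, -160.7, 13.1]
orientation: [-0.003, -0.038, 0.999, -0.0]
ft_force: [0.7, -0.0, 0.1]
width: 0.999
time: 10.02
tool_pos: [416.1, -173.2, 115.2]
orientation: [-0.002, -0.037, 0.999, -0.001]
ft_force: [1.2, -0.1, -0.2]
width: 0.145
t 10.12 pos [ 417.9 -173.3  115.5] yaw 0.0762 F [ 0.4 -0.1  0.3] w 0.0 travel m [-0.073   0.003   0.0992] rot [-0.0013 -0.0039  0.0012]
```

View pics/c8.png

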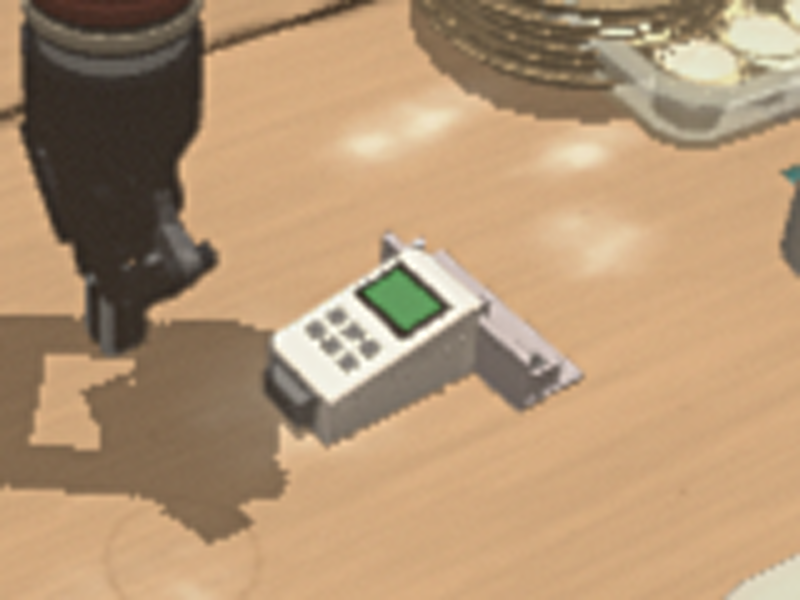

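View pics/c9.png

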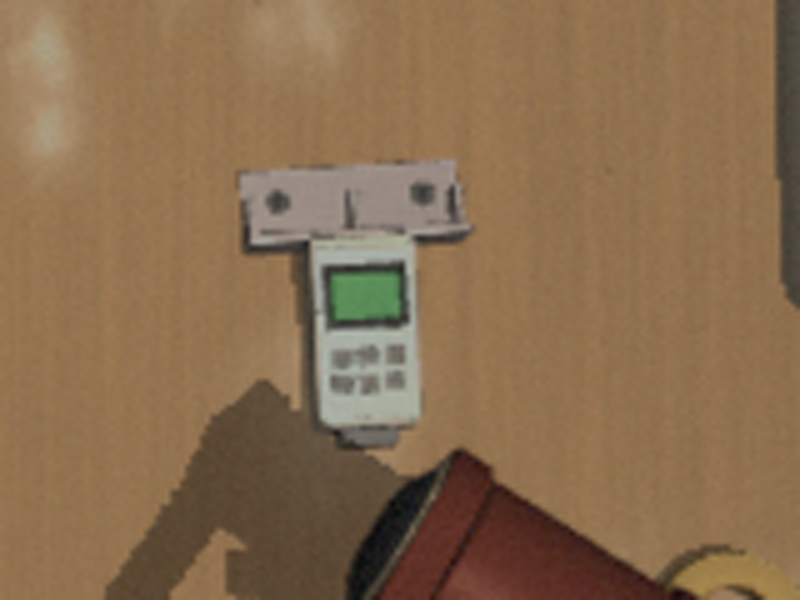

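```bash
python3 -c "
from h import *
t=load('top6')
T=lambda x,y,z: ray(t,(240+(x+.5)/5-.5,120+(y+.5)/5-.5),z)
b=[T(337,437,30),T(400,437,30)];print('bar',b,T(369,446,30))
c=[T(310,242,54),T(414,236,54),T(420,422,36),T(322,430,36)]
for q in c: print(q.round(1))
B=(c[0]+c[1])/2;F=(c[2]+c[3])/2;e=B-F;print('yaw',np.arctan2(e[1],e[0]),'back',B,'front',F)
e=c[0]-c[1];print(np.arctan2(-e[0],e[1]))
p=[T(250,242,38),T(470,232,38)];e=p[0]-p[1];print('stop',p,np.arctan2(-e[0],e[1]),(p[0]+p[1])/2)
go([488,-167,14],.075)"
```

```text
bar [array([ 520.45396754, -145.86247456,   30.        ]), array([ 520.90509608, -179.53359415,   30.        ])] [ 515.86903985 -162.9450314    30.        ]
[ 621.4 -128.8   54. ]
[ 625.5 -183.9   54. ]
[ 528.5 -189.3   36. ]
[ 523.5 -137.2   36. ]
yaw 0.0704505002537912 back [ 623.45698138 -156.37257986   54.        ] front [ 526.00411061 -163.24956458   36.        ]
0.07325112492945221
stop [array([623.79543293, -98.41072832,  38.        ]), array([ 631.00343373, -216.53681048,   38.        ])] 0.06094398925643482 [ 627.39943333 -157.4737694    38.        ]
t 10.12 pos [ 417.9 -173.3  115.5] yaw 0.0762 F [ 0.4 -0.1  0.3] w 0.0 travel m [-0.0708  0.0011  0.1012] rot [-0.0013 -0.0039  0.0012]
```

```bash
python3 -m creep '{"travel":[[-0.02,0,0.03],[-0.045,0.001,0.06],[-0.06,0.002,0.085],[-0.07,0.002,0.1],[-0.07,0.002,0.101],[-0.07,0.002,0.101]],"rot":[[0,0,0],[0,-0.004,0],[0,-0.004,0],[0,-0.004,0],[0,-0.004,0],[0,-0.004,0]],"claw":[1,1,1,1,1,1]}'
python3 -c "
from h import *
go([503,-165,14],.075)
shot('side','side7')
im=cv2.imread('pics/side7.png')[190:290,240:360];cv2.imwrite('pics/c10.png',cv2.resize(im,None,fx=6,fy=6,interpolation=2))"
```

```text
time: 10.88
tool_pos: [487.9, -166.3, 14.8]
orientation: [0.0, -0.038, 0.999, -0.001]
ft_force: [-0.6, -0.9, 0.2]
width: 0.002
t 10.88 pos [ 487.9 -166.3   14.8] yaw 0.0766 F [-0.6 -0.9  0.2] w 0.002 travel m [-0.0152  0.0002  0.0008] rot [-0.0017  0.0006  0.0016]
```

View pics/c10.png

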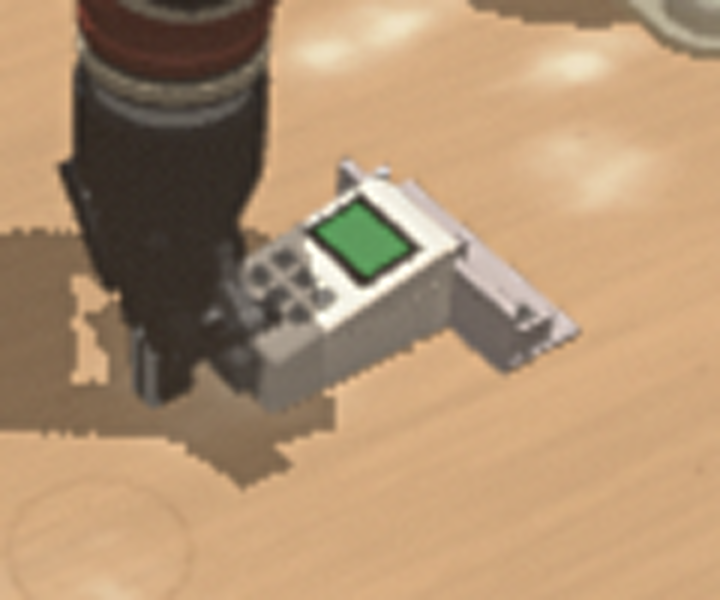

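```bash
python3 -m creep '{"travel":[[-0.004,0,0],[-0.008,0,0],[-0.012,0,0],[-0.012,0,0]],"rot":[[0,0,0],[0,0,0],[0,0,0],[0,0,0]],"claw":[1,1,1,1]}'
python3 -m creep '{"travel":[[-0.001,0,0],[-0.002,0,0],[-0.003,0,0],[-0.003,0,0]],"rot":[[0,0,0],[0,0,0],[0,0,0],[0,0,0]],"claw":[1,1,1,1]}'
```

```text
time: 11.42
tool_pos: [500.2, -165.6, 15.3]
orientation: [0.001, -0.038, 0.999, -0.001]
ft_force: [-0.4, -0.2, -0.1]
width: -0.002
time: 11.92
tool_pos: [503.2, -165.3, 15.3]
orientation: [0.001, -0.038, 0.999, -0.001]
ft_force: [0.8, -0.3, -0.8]
width: -0.003
```

```bash
python3 -m creep '{"travel":[[-0.001,0,0],[-0.002,0,0],[-0.002,0,0]],"rot":[[0,0,0],[0,0,0],[0,0,0]],"claw":[1,1,1]}'
python3 -m creep '{"travel":[[-0.001,0,0],[-0.002,0,0],[-0.002,0,0]],"rot":[[0,0,0],[0,0,0],[0,0,0]],"claw":[1,1,1]}'
```

```text
time: 12.3
tool_pos: [505.1, -165.2, 15.3]
orientation: [0.001, -0.038, 0.999, -0.001]
ft_force: [-0.7, -0.4, 1.0]
width: 0.002
time: 12.68
tool_pos: [507.0, -165.1, 15.3]
orientation: [0.0, -0.038, 0.999, -0.001]
ft_force: [-2.6, -1.0, 0.5]
width: -0.001
```

```bash
python3 -m creep '{"travel":[[-0.002,0,0],[-0.004,0,0],[-0.004,0,0]],"rot":[[0,0,0],[0,0,0],[0,0,0]],"claw":[1,1,1]}'
```

```text
time: 13.05
tool_pos: [510.5, -164.8, 15.2]
orientation: [-0.001, -0.038, 0.999, -0.001]
ft_force: [-4.4, -1.4, 2.9]
width: -0.001
```

```bash
python3 -m creep '{"travel":[[-0.002,0,0],[-0.003,0,0]],"rot":[[0,0,0],[0,0,0]],"claw":[1,1]}'
```

```text
time: 13.3
tool_pos: [510.6, -164.8, 15.1]
orientation: [-0.005, -0.039, 0.999, -0.001]
ft_force: [-16.5, -1.6, 12.4]
width: 0.0
```

```bash
python3 -m creep '{"travel":[[-0.002,0,0],[-0.002,0,0],[-0.002,0,0],[-0.002,0,0],[-0.002,0,0],[-0.002,0,0],[-0.002,0,0],[-0.002,0,0]],"rot":[[0,0,0],[0,0,0],[0,0,0],[0,0,0],[0,0,0],[0,0,0],[0,0,0],[0,0,0]],"claw":[1,1,1,1,1,1,1,1]}'
python3 -c "
from h import *
shot('side','side8')
im=cv2.imread('pics/side8.png')[190:290,240:360];cv2.imwrite('pics/c11.png',cv2.resize(im,None,fx=6,fy=6,interpolation=2))"
```

```text
time: 14.3
tool_pos: [510.5, -164.8, 15.1]
orientation: [-0.008, -0.039, 0.999, -0.001]
ft_force: [-11.3, -2.2, 8.9]
width: -0.002
```

View pics/c11.png

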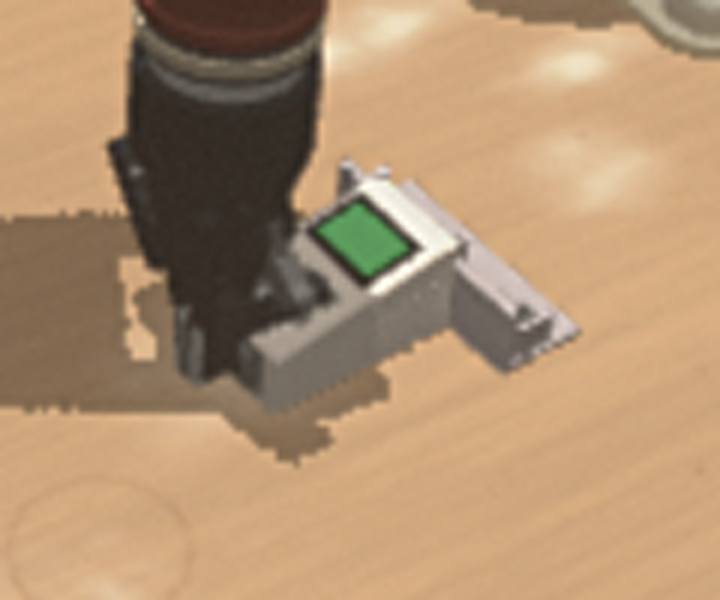

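```bash
python3 -m creep '{"travel":[[-0.002,0,0],[-0.002,0,0],[-0.002,0,0],[-0.002,0,0],[-0.002,0,0],[-0.002,0,0]],"rot":[[0,0.0,0],[0,0,0],[0,0,0],[0,0,0],[0,0,0],[0,0,0]],"claw":[1,1,1,1,1,1]}'
python3 -c "
from h import *
go([510,-165,15],.075)
d=load('side8');P=pts(d)
for v in range(246,256): print(v,[tuple(P[v,u].round(0).astype(int)) for u in range(272,288,2)])"
```

```text
time: 15.1
tool_pos: [510.4, -164.8, 15.0]
orientation: [-0.011, -0.04, 0.999, -0.001]
ft_force: [-12.3, -1.1, 9.0]
width: -0.001
t 15.1 pos [ 510.4 -164.8   15. ] yaw 0.079 F [-12.3  -1.1   9. ] w -0.001 travel m [ 0.0004 -0.0001  0.0001] rot [-0.0002 -0.0218  0.004 ]
246 [(np.int64(500), np.int64(-172), np.int64(46)), (np.int64(505), np.int64(-175), np.int64(46)), (np.int64(508), np.int64(-179), np.int64(48)), (np.int64(502), np.int64(-196), np.int64(66)), (np.int64(503), np.int64(-203), np.int64(72)), (np.int64(528), np.int64(-176), np.int64(35)), (np.int64(533), np.int64(-179), np.int64(35)), (np.int64(536), np.int64(-182), np.int64(37))]
247 [(np.int64(501), np.int64(-172), np.int64(41)), (np.int64(505), np.int64(-174), np.int64(42)), (np.int64(509), np.int64(-178), np.int64(43)), (np.int64(501), np.int64(-198), np.int64(64)), (np.int64(526), np.int64(-171), np.int64(29)), (np.int64(528), np.int64(-176), np.int64(32)), (np.int64(530), np.int64(-183), np.int64(38)), (np.int64(533), np.int64(-188), np.int64(40))]
248 [(np.int64(499), np.int64(-175), np.int64(41)), (np.int64(505), 
[... 2274 characters left out ...]
nt64(515), np.int64(-162), np.int64(0)), (np.int64(519), np.int64(-165), np.int64(0)), (np.int64(525), np.int64(-166), np.int64(-2)), (np.int64(529), np.int64(-169), np.int64(0)), (np.int64(525), np.int64(-183), np.int64(15)), (np.int64(528), np.int64(-189), np.int64(18)), (np.int64(531), np.int64(-193), np.int64(20))]
255 [(np.int64(509), np.int64(-162), np.int64(-1)), (np.int64(514), np.int64(-163), np.int64(-3)), (np.int64(518), np.int64(-167), np.int64(0)), (np.int64(524), np.int64(-168), np.int64(-3)), (np.int64(527), np.int64(-171), np.int64(-2)), (np.int64(526), np.int64(-183), np.int64(10)), (np.int64(529), np.int64(-188), np.int64(13)), (np.int64(531), np.int64(-193), np.int64(17))]
```

```bash
for i in 1; do python3 -m creep '{"travel":[[0.0005,0,0],[0.0005,0,0]],"rot":[[0,0,0],[0,0,0]],"claw":[1,1]}'; python3 -m creep '{"travel":[[0.001,0,0],[0.001,0,0]],"rot":[[0,0,0],[0,0,0]],"claw":[1,1]}';python3 -m creep '{"travel":[[0.001,0,0],[0.001,0,0]],"rot":[[0,0,0],[0,0,0]],"claw":[1,1]}';python3 -m creep '{"travel":[[0.001,0,0],[0.001,0,0]],"rot":[[0,0,0],[0,0,0]],"claw":[1,1]}';python3 -m creep '{"travel":[[0.001,0,0],[0.001,0,0]],"rot":[[0,0,0],[0,0,0]],"claw":[1,1]}';python3 -m creep '{"travel":[[0.001,0,0],[0.001,0,0]],"rot":[[0,0,0],[0,0,0]],"claw":[1,1]}';python3 -m creep '{"travel":[[0.001,0,0],[0.001,0,0]],"rot":[[0,0,0],[0,0,0]],"claw":[1,1]}'; python3 -m creep '{"travel":[[0.001,0,0],[0.001,0,0]],"rot":[[0,0,0],[0,0,0]],"claw":[1,1]}';done | grep -E 'pos|force'
```

```text
tool_pos: [509.9, -164.9, 15.1]
ft_force: [-3.1, -1.0, 2.5]
tool_pos: [509.0, -164.9, 15.1]
ft_force: [-3.8, -0.3, 0.8]
tool_pos: [508.0, -165.0, 15.1]
ft_force: [-2.9, -1.0, 1.2]
tool_pos: [507.0, -165.1, 15.1]
ft_force: [-2.6, -1.4, 1.1]
tool_pos: [505.9, -165.2, 15.1]
ft_force: [-2.4, -1.1, 2.1]
tool_pos: [505.2, -165.2, 15.1]
ft_force: [-0.8, -0.1, -1.0]
tool_pos: [504.4, -165.3, 15.3]
ft_force: [0.0, 0.1, -0.2]
tool_pos: [503.4, -165.3, 15.3]
ft_force: [-0.1, -0.1, -0.2]
```

```bash
python3 -m creep '{"travel":[[0.02,0,0],[0.04,0,-0.02],[0.07,0,-0.07],[0.08,0.05,-0.1],[0.08,0.1,-0.12],[0.08,0.15,-0.12],[0.08,0.2,-0.12],[0.08,0.23,-0.12],[0.08,0.23,-0.12],[0.08,0.23,-0.12]],"rot":[[0,0,0],[0,0,0],[0,0,0],[0,0,0],[0,0,0],[0,0,0],[0,0,0],[0,0,0],[0,0,0],[0,0,0]],"claw":[1,1,1,1,1,1,1,1,1,1]}'
python3 -c "
from h import *
for n in('top','side'): shot(n,n+'9')
im=cv2.imread('pics/side9.png')[190:290,240:360];cv2.imwrite('pics/c12.png',cv2.resize(im,None,fx=6,fy=6,interpolation=2))
im=cv2.imread('pics/top9.png')[130:220,270:360];cv2.imwrite('pics/c13.png',cv2.resize(im,None,fx=6.5,fy=6.5,interpolation=2))"
```

```text
time: 18.35
tool_pos: [408.1, 57.5, 136.8]
orientation: [-0.01, -0.039, 0.999, -0.001]
ft_force: [0.5, 0.3, 0.2]
width: 0.0
```

View pics/c12.png

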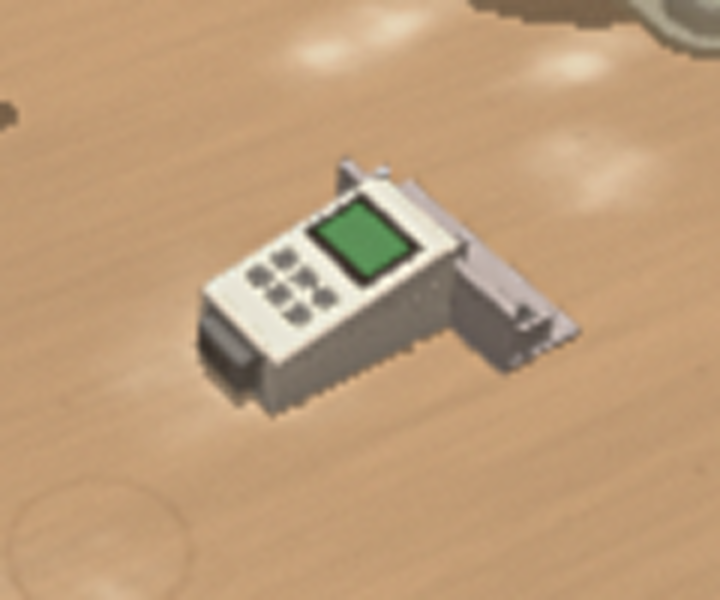

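View pics/c13.png

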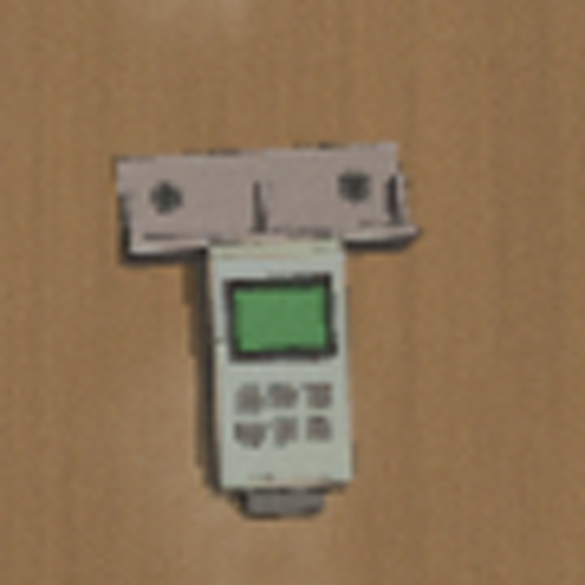

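View pics/top9.png

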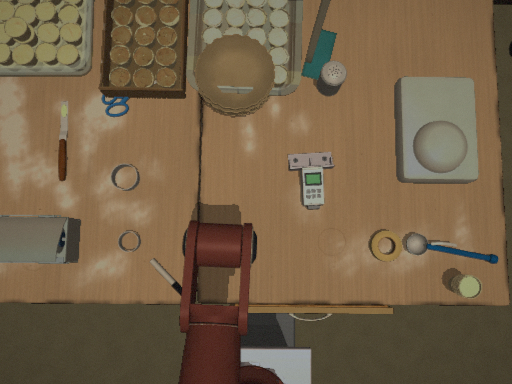

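```bash
python3 -c "
from bench import env
print(env.sign_off())"
```

```text
the job is handed in; nothing more can be done
None
```

The timer is standing upright against the front of the bench stop, its push bar has been pressed and released, and the job is handed in. That was about 18.5 s into the run.

- **Placing:** I lifted the timer by its sides and set it down about 10 mm short of the stop. I then slid it in until the stop pushed back with about 8 N and let go. The last side and top views show the back against the stop plate, with stop showing on both sides of the timer. Their angles agreed to about 0.01 rad when measured just before the press. I did not measure them again afterwards; the last pictures look the same.
- **Pressing:** I pressed with the shut fingers until the bar would go no further. The push peaked at about 16 N, and I held it at 11–12 N for about 2 s.
- **Bar travel:** As I backed off, the force fell from about 3–4 N to nothing over roughly 4.6–5.2 mm. That fits the full 5 mm, but it comes from force and position readings, not from seeing the bar. The pictures afterwards show the bar out again.
- **Bystanders:** The tape and both ring cutters look unmoved in the last top view. The robot is clear of everything.
- **Side effects:** The tool tilted about 0.02 rad while pressing. It also pushed down on the timer with up to about 12 N, and the timer showed no change from it.

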